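Strip the push-fit connector from a rigid air tube

ROBOT

A 6-joint arm with a two-finger parallel gripper is mounted at the origin on the work surface. World frame = base frame: x ahead of the robot, y to its left, z up, the work surface at z = 0. Lengths are in m, angles in rad, forces in N, time in s.
With the tool pointing down it reaches from about 0.375 to 0.75 m from the base axis. Payload 9 kg.
Tool frame: the origin (TCP) lies between the finger pads; the fingertips stand 14 mm ahead of it and the grasp point (between the pads) lies 5 mm behind it; z points along the fingers, y is the line along which they close (so a half turn about z gives the same grasp; the last joint's range is limited). The gripper opens to 85 mm and grips with 20 to 120 N. Pads are 22 mm wide; open, the fingers measure 114 mm over their backs; the gripper's body (76 mm by 85 mm) begins 54 mm behind the grasp point. The pads swing forward as they close: fully open they stand 13 mm farther back than shut.
Start: joints at [-1.403, 0.104, 0.097, 1.564, 0, 1.353], TCP at [0.226, -0.556, 0.211] pointing down, gripper open.
Joint ranges: [-2.99, 2.99], [-0.84, 1.86], [-1.1, 1.16], [-1.84, 2.11], [-1.51, 1.56], [-3.14, 3.14]. Speed limits (rad/s): [2.22, 2.22, 2.57, 3.14, 3.14, 3.14].

INTERFACE

Orientations are given as a unit quaternion [x, y, z, w].
In Python, from bench import env gives the robot as it stands.
- The arm moves only by the tool jog_arm, never from a script. Its arguments are lists of equal length, an entry for each row: "delta_pos": the shift along the tool's x, y, z in m, a list of three; "turn": the turn about the tool's z in degrees. In form: {"delta_pos": [[x, y, z], ...], "turn": [turn, ...]}. A call has 1 to 10 rows; each row is the pose to reach, as a shift and turn from the pose commanded when the call began, along the tool's axes at that moment; what a row does not reach only later rows make up. A row lasts 1/8 s, in which the tool goes at most 62.5 mm and 10.7 degrees, less where a joint would pass 70% of its speed; a pose out of reach is approached as far as the arm can. A call with a gripper value outside its range is refused whole. "hand" is the opening in per cent of the stroke, from 0 (shut) to 100 (fully open), set as the call begins (left out, the last holds). The fingers move at their own pace and stop on an object; the grip force is fixed at half the most. Time passes only in rows, so rows that repeat a pose let the fingers close. It gives the time, the measured TCP pose, the force, the opening and the grip force at its end, in the units of the state.
- env.get_state(): the state, without advancing time (a new reading comes with each control period).
- env.read_camera(name): name is "side" or "top" or "wrist"; returns a dict with "pixels" (480x640x3 uint8, red, green, blue), "vfov" (degrees; the focal length in pixels is half the picture's height over the tangent of half this angle, whatever the lens; pixels are square), "cx", "cy" (the principal point, pixels), "dist_coeffs" ([k1, k2, p1, p2, k3] as OpenCV has them; the pictures are not rectified), "world_from_camera" (4x4, takes a point from camera to world coordinates); the wrist camera has in their place "T_tool_cam" (4x4, takes a point from camera to tool coordinates, whose origin is the TCP and whose axes are the flange's). Camera axes: x right, y down, z forward; pixel columns grow to the right and rows downward; lengths in m; the calibration is good to about 2 mm. A picture is of the moment at which its call begins: read the wrist's pose just before it. There is no depth.
- env.job_done(): hands the job in; it is judged then, once.
Trained networks look in a picture, given as the dict that the camera call returned (one of the last four; its "shot" number tells which), for a name from the list of things; names that differ only in an ending like _2 or _b are one class to them, and where a whole thing is asked for, a point or a joint stands for the part that bears it (a point fixed in the world has none). Each returns a list of dicts, best first, with "score" (0 to 1); they miss things now and then, are a little off and sometimes report something else, mostly with a low value. They report only what shows in the picture. A call takes as long as a camera call. They do not tell look-alikes from the thing itself.
- env.regions_of(picture, label): "mask" (480x640 bool, what is visible of it) and "extent" ([centre column, centre row, width, height] in pixels, round what is visible of it).
The state is a dict: "clock": time; "joint_positions": joint angles; "qd": joint speeds; "tau": joint torques, N m; "position": TCP position; "orientation": TCP orientation; "force": force on the tool from outside, world axes, zero at the start; "ft_torque": the same for the moment, N m; "width": finger opening in m; "grip_force": force on a finger pad.
Only numpy, scipy, OpenCV 4.12 (cv2) and the standard library are available. Lean on these libraries where they do the work, as an engineer would, in place of code of your own. Each camera call takes 0.05 s, during which the arm holds its last target. There are 200 camera calls.

TASK

Lay the rigid air tube, connector still on it, into the V-notches of the wooden cradle so that its square collar drops into the narrow gap between the two close-set blocks, and let go of it. Then squeeze the connector's release ring against the connector's body and, keeping it squeezed, pull the connector straight off the tube end without wrenching it, and put it in the empty white bowl. The tube stays lying in the cradle, and the drill, the boards and the sanding block stay where they are.

Things in the scene. Friction and masses are not known exactly. Their poses are not given: they have to be found in the camera images.
- tube: Rigid aluminium tube, 16 mm diameter, 0.24 kg. Origin on its axis, local x along it towards the connector: reaches from x = -140 to +180 mm. A square steel collar 48 x 48 mm, 8 mm thick, is fixed on it. Starts lying level on collar and connector, axis 24 mm above the bench. Bare between collar and connector, free to grip there; balances with connector at about x = 33 mm.
- collar (a point): Centre of the tube's square collar, on the tube axis at tube x = -60 mm; frame as the tube's.
- connector: Black push-fit connector, 0.11 kg, on the tube's +x end. Origin on the bore axis at the body's mouth, x away from the tube. Square body 48 x 48 mm, x = 0 to 34 mm; brass stub 16 mm across to x = 47. Fully on: origin at tube x = 154 mm, x axes alike, tube end 26 mm inside (0.6 mm play). Teeth lock it on the tube; with the ring held in it slides off freely, clear after 45 mm of pull.
- ring_face (a point): Centre of the outer (tube side) face of the grey release ring, a flange 40 wide x 48 high x 5 mm in front of the connector's mouth, the tube through its middle; at connector x = -10 mm when out. Pinched along x with the body's back (44 mm over both, 39 pressed) it is pressed and held at once. Above tube and stub, 8 to 24 mm above the axis, both faces are free for fingertips from above.
- ring (a joint): Travel of the release ring into the connector, m: 0 = out (sprung), 0.005 = fully pressed. The spring takes about 4 N to start and 8 N fully in. The teeth let go beyond about 3.5 mm; before that the connector has only about 2 mm of play along the tube.
- cradle: Fixed wooden cradle: base 200 x 90 x 12 mm, three upright blocks 14 mm thick, 60 wide, 58 mm high, V-notched on top (mouth 28 mm). Origin under the base's middle at bench height, x along the notches, z up. Blocks at x = -76, -44 and +81 mm; fingers have room between the last two. Tube seated: its origin at x 0, y 0, z 50 mm, x axes alike, connector overhanging the +x end.
- gap (a point): Middle of the 18 mm gap between the cradle's two close-set blocks, where the collar belongs: at cradle x = -60 mm, 50 mm above the bench (the seated tube's axis height).
- bowl: White plastic bowl, loose, empty, 170 mm across the rim, 45 mm high, 4 mm wall, 0.4 kg. Origin under its centre; the inner floor is about 5 mm above the bench.
- drill: Black cordless drill standing on its battery, foot about 115 x 75 mm, 207 mm high. Origin under the battery's centre. Leave alone.
- boards: Stack of two planed boards, 90 x 340 mm and 44 mm high, origin under the centre. Leave alone.
- sanding_block: Cork sanding block 70 x 110 x 35 mm, origin under its centre. Leave alone.
Mind the look-alikes: they are no part of the job. There is more than one size of the connector; the job needs the largest.

How it is judged:
By the outcome, as a careful person would: the job done as asked, in the order asked, and still so for the second after the job is handed in, with the robot touching nothing.
It also fails if it takes over 67 s, if anything falls off the work surface, if the arm or the gripper's body presses on something with over 40 N, if the wrist force passes 120 N, or if a joint passes its speed limit or range.

## Working session

There is one attempt and no reset: what is moved stays moved. The work goes in short steps, Python scripts to look and compute and a tool call to move; the robot and the scene stay as the last step left them, time stands still between calls to the robot, and variables do not carry over. Pictures are saved under pics/ and viewed, at most 10 in all, crops included, and the job is handed in when it is done.

Besides the shell and the picture viewer there is one more tool, called after "Call:" by a JSON object that holds its "method" and its "body". jog_arm: Moves the arm, as the interface text tells. Its arguments: {"type":"object","properties":{"delta_pos":{"type":"array"},"turn":{"type":"array"},"hand":{"type":"number"}},"required":["delta_pos","turn"]}

```bash
mkdir -p pics
cat > h.py <<'E'
import numpy as np, cv2
from bench import env
from scipy.spatial.transform import Rotation as R
def K(p):
    f=240/np.tan(np.radians(p['vfov'])/2)
    return np.array([[f,0,p['cx']],[0,f,p['cy']],[0,0,1.]])
def W(p,st=None):
    if 'world_from_camera' in p: return np.array(p['world_from_camera'])
    T=np.eye(4);T[:3,:3]=R.from_quat(st['orientation']).as_matrix();T[:3,3]=st['position']
    return T@np.array(p['T_tool_cam'])
def px2w(p,uv,z,st=None):
    T=W(p,st); uv=np.array(uv,float).reshape(-1,1,2)
    n=cv2.undistortPoints(uv,K(p),np.array(p['dist_coeffs'],float)).reshape(-1,2)
    d=np.c_[n,np.ones(len(n))]@T[:3,:3].T
    return T[:3,3]+d*((z-T[2,3])/d[:,2])[:,None]
def w2px(p,X,st=None):
    Ti=np.linalg.inv(W(p,st)); 
    return cv2.projectPoints(np.array(X,float).reshape(-1,3),cv2.Rodrigues(Ti[:3,:3])[0],Ti[:3,3],K(p),np.array(p['dist_coeffs'],float))[0].reshape(-1,2)
def save(p,n,crop=None,s=1):
    im=np.array(p['pixels'])[:,:,::-1]
    if crop: x0,y0,x1,y1=crop; im=im[y0:y1,x0:x1]
    cv2.imwrite(f'pics/{n}.png',cv2.resize(im,None,fx=s,fy=s,interpolation=cv2.INTER_CUBIC))
E
cat > a.py <<'E'
from h import *
print(env.get_state())
for c in ['top','side']:
    p=env.read_camera(c); save(p,c+'0')
    print(c,{k:v for k,v in p.items() if k!='pixels'})
    for l in ['tube','collar','connector','ring_face','cradle','bowl','drill','boards','sanding_block']:
        for r in env.regions_of(p,l):
            print(l,round(r['score'],2),np.round(r['extent']), r['mask'].sum())
E
python3 a.py
```

```text
{'clock': 0.0, 'joint_positions': array([-1.40266696e+00,  1.04733532e-01,  9.64704958e-02,  1.56387556e+00,
       -1.36294917e-05,  1.35308591e+00]), 'qd': array([-4.32182533e-04,  5.78511325e-05,  1.44610371e-03, -1.25419023e-03,
       -4.20030837e-04,  8.91788757e-04]), 'tau': array([ 9.45875727e-04, -5.56925476e+01,  5.03653693e+01,  1.69354066e-02,
       -2.50098310e-04, -1.28867566e-05]), 'position': array([ 0.22574109, -0.55553568,  0.21050296]), 'orientation': array([ 9.81448381e-01,  1.91725392e-01,  9.82343702e-06, -6.71097718e-04]), 'force': array([-0.03924517,  0.48352324, -0.47033819]), 'ft_torque': array([-0.00115061, -0.04618153,  0.02153829]), 'grip_force': 0.0, 'width': 0.08534017448298303}
top {'vfov': 43.76290688439268, 'cx': 330.77007676578455, 'cy': 236.91893235129115, 'dist_coeffs': array([-0.16033865,  0.        ,  0.        ,  0.        ,  0.        ]), 'world_from_camera': array([[ 0.01583859, -0.99852571,  0.05191856,  0.47964328],
       [-0.99979481, -0.01516014,  0.01343549,  0.01227064],
       [-0.01262859, -0.05212071, -0.99856094,  1.5850813 ],
   
[... 939 characters left out ...]
9, -0.54788629,  0.61553117],
       [ 0.        ,  0.        ,  0.        ,  1.        ]]), 'shot': 2}
tube 0.74 [360. 281.  76.  59.] 994
collar 0.68 [359. 278.  74.  60.] 891
collar 0.52 [383. 190.  20.  22.] 225
connector 0.96 [304. 321.  39.  37.] 984
connector 0.65 [336. 351.  17.  26.] 556
connector 0.64 [254. 331.  25.  29.] 429
ring_face 0.66 [313. 305.  15.  12.] 60
ring_face 0.63 [334. 359.  20.  16.] 261
ring_face 0.58 [247. 338.   6.  17.] 58
ring_face 0.26 [123. 303. 126. 110.] 6806
cradle 0.98 [339. 230.  64.  54.] 1940
drill 0.59 [122. 302. 128. 113.] 6857
boards 0.63 [253. 228. 122.  74.] 3911
boards 0.63 [306. 320.  35.  36.] 958
sanding_block 0.79 [385. 190.  16.  25.] 224
```

Run:
```python
import cv2
a=cv2.imread('pics/top0.png')[130:350,120:540];b=cv2.imread('pics/side0.png')[150:400,60:480]
cv2.imwrite('pics/t1.png',cv2.resize(a,None,fx=1.9,fy=1.9,interpolation=2));cv2.imwrite('pics/s1.png',cv2.resize(b,None,fx=1.9,fy=1.9,interpolation=2))
```

```text
(no output)
```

View pics/t1.png

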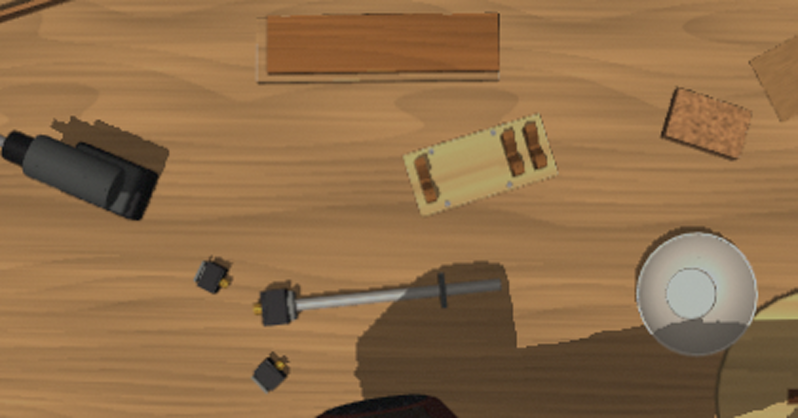

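View pics/s1.png

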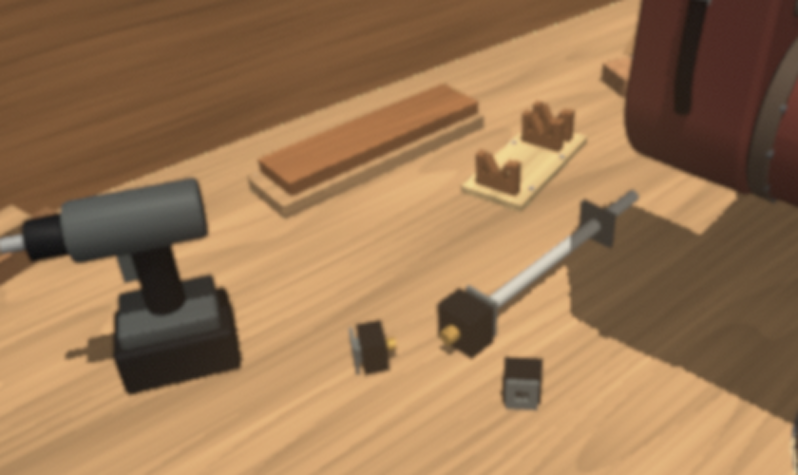

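The tube with the large connector shows in the top view at about (266,289). The two look-alikes are the loose small connectors at (231,275) and (262,326). The only connector on the tube is the largest, so that is the one I want. The cradle's close-set blocks are on its right, at about (397,210), so cradle +x points left, the same way as the tube. The bowl is at (487,288).

```bash
cat > m.py <<'E'
from h import *
p=env.read_camera('top')
f=lambda x,y:(120+x/1.9,130+y/1.9)
t=px2w(p,[f(262,306),f(297,303),f(443,290),f(500,285)],.024)
print('tube body back, mouth, collar,end',np.round(t,4).tolist())
d=t[1]-t[3];print('ang',np.degrees(np.arctan2(d[1],d[0])))
c=px2w(p,[f(427,178),f(513,152),f(536,146)],.05)
print('blocks',np.round(c,4).tolist());d=c[0]-c[2];print(np.degrees(np.arctan2(d[1],d[0])),np.linalg.norm(d))
c=px2w(p,[f(404,156),f(541,113),f(558,176),f(422,215)],.012);print('base',np.round(c,4).tolist(),c.mean(0))
d=c[0]-c[1];print(np.degrees(np.arctan2(d[1],d[0])))
print('bowl',px2w(p,[(120+697/1.9,130+294/1.9)],.045),px2w(p,[(120+691/1.9,130+293/1.9)],.005))
s=env.get_state();print(s['position'],R.from_quat(s['orientation']).as_matrix())
w=env.read_camera('wrist');print(np.round(w['T_tool_cam'],4),w['vfov'])
E
python3 m.py
```

```text
tube body back, mouth, collar,end [[0.416, 0.2218, 0.024], [0.4211, 0.1734, 0.024], [0.4424, -0.027, 0.024], [0.4504, -0.1052, 0.024]]
ang 95.99309041648314
blocks [[0.5941, -0.0025, 0.05], [0.6313, -0.1188, 0.05], [0.64, -0.1501, 0.05]]
107.2772699275619 0.15452580754087264
base [[0.6272, 0.0296, 0.012], [0.6904, -0.1607, 0.012], [0.6026, -0.1851, 0.012], [0.5454, 0.0033, 0.012]] [ 0.61639306 -0.07824975  0.012     ]
108.38406554383391
bowl [[ 0.44170156 -0.37370591  0.045     ]] [[ 0.44203526 -0.3751544   0.005     ]]
[ 0.22578218 -0.55591325  0.21129886] [[ 9.26498434e-01  3.76298621e-01  1.20140302e-05]
 [ 3.76298621e-01 -9.26498433e-01 -2.22578797e-05]
 [ 2.75537068e-06  2.51427537e-05 -1.00000000e+00]]
[[-5.000e-04 -9.496e-01 -3.134e-01  7.990e-02]
 [ 1.000e+00 -6.000e-04  1.000e-04  8.000e-04]
 [-2.000e-04 -3.134e-01  9.496e-01 -1.633e-01]
 [ 0.000e+00  0.000e+00  0.000e+00  1.000e+00]] 66.66300172613505
```

```bash
cat >> h.py <<'E'
def go(x,y,z,yaw=None):
    "delta in tool axes and turn, for world target & tool-x yaw (deg)"
    s=env.get_state();M=R.from_quat(s['orientation']).as_matrix()
    a=np.degrees(np.arctan2(M[1,0],M[0,0]))
    print('delta mm',np.round(1e3*M.T@(np.array([x,y,z])-s['position']),1),'turn',None if yaw is None else round((a-yaw+180)%360-180,2),'yaw',round(a,2),'t',round(s['clock'],2))
E
python3 -c "
from h import *
go(.433,.065,.2,96)"
```

```text
delta mm [ 425.7 -497.3   11.3] turn -73.89 yaw 22.11 t 1.1
```

Call:
{"method": "jog_arm", "body": {"delta_pos": [[0.043,-0.05,0],[0.085,-0.1,0],[0.128,-0.149,0],[0.17,-0.199,0],[0.213,-0.249,0],[0.255,-0.298,0],[0.298,-0.348,0],[0.341,-0.398,0.005],[0.383,-0.448,0.01],[0.4257,-0.4973,0.011]], "turn": [-7.4,-14.8,-22.2,-29.6,-37,-44.4,-51.8,-59.2,-66.6,-73.9]}}

```text
clock: 2.35
position: [0.4239, 0.0387, 0.2014]
orientation: [0.668, 0.745, 0.0, 0.001]
force: [1.4, -1.4, -0.7]
width: 0.0854
grip_force: 0.0
```

```bash
cat > b.py <<'E'
from h import *
import sys
s=env.get_state();p=env.read_camera('wrist');save(p,sys.argv[1],None,1.25)
print(s['position'],s['joint_positions'])
u=np.array([np.cos(np.radians(96)),np.sin(np.radians(96)),0]);o=np.array([.4361,.0327,.024])
print([ (x,np.round(w2px(p,o+u*x,s)[0]).tolist()) for x in (-.06,.0,.033,.1,.144,.188)])
for l in ['tube','collar','connector','ring_face']:
    for r in env.regions_of(p,l): print(l,round(r['score'],2),np.round(r['extent']))
E
python3 b.py w1
```

```text
[0.42390106 0.03873528 0.20138805] [-2.18117318e-01 -4.41265531e-01 -4.10744930e-01  1.60004556e+00
 -1.66164081e-04  1.24368898e+00]
[(-0.06, [332.0, 275.0]), (0.0, [333.0, 217.0]), (0.033, [333.0, 183.0]), (0.1, [334.0, 107.0]), (0.144, [335.0, 51.0]), (0.188, [336.0, -8.0])]
tube 0.6 [333. 196.  49. 298.]
connector 0.97 [332.  28.  64.  55.]
connector 0.78 [222.  15.  54.  29.]
ring_face 0.57 [333.  45.  50.  25.]
```

View pics/w1.png

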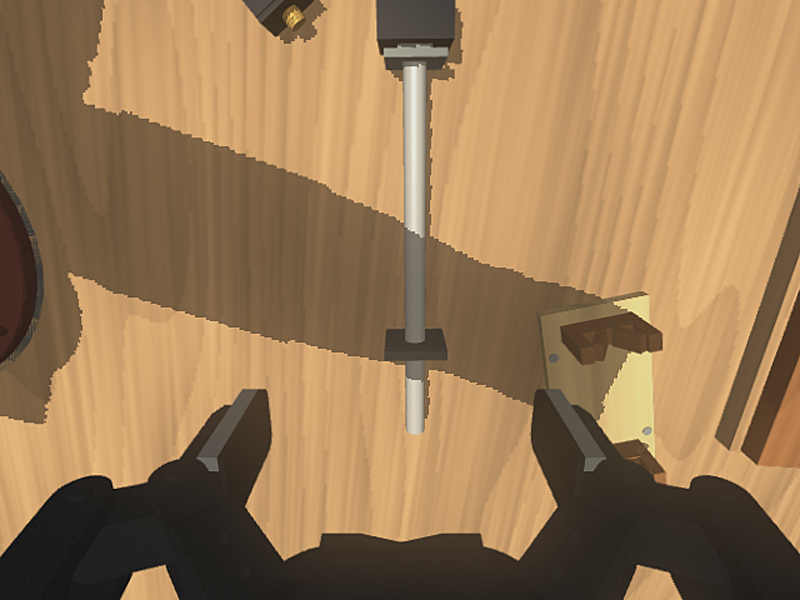

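Run:
```python
from h import *
s=env.get_state();p=env.read_camera('wrist');s2=env.get_state()
print(s['position'],s2['position'],s['qd'].round(3))
for l in ['tube']:
  r=env.regions_of(p,l)[0];m=r['mask'];m=m&(np.arange(480)[:,None]>95)&(np.arange(480)[:,None]<230)
  pts=[]
  for y in range(100,230,5):
    x=np.where(m[y])[0]
    if len(x): pts.append([x.mean(),y,len(x)])
  pts=np.array(pts);w=px2w(p,pts[:,:2],.027,s);d=np.polyfit(w[:,1],w[:,0],1)
  print(pts[::5].round(1).tolist(),'yaw',np.degrees(np.arctan2(1,d[0])),'x at y=.065',np.polyval(d,.065))
r=env.regions_of(p,'ring_face');print([(q['score'],q['extent'],) for q in r])
go(.433,.065,.2,96)
np.save('T.npy',W(p,s)); save(p,'w2')
```

```text
[0.42341855 0.03667695 0.20123051] [0.42345484 0.03593163 0.20128664] [-0.046 -0.008 -0.005  0.001  0.001 -0.   ]
[[332.0, 100.0, 19.0], [332.0, 125.0, 17.0], [332.5, 150.0, 16.0], [332.0, 175.0, 17.0], [332.0, 200.0, 17.0], [332.5, 225.0, 16.0]] yaw 96.61288784107707 x at y=.065 0.43074353312638813
[(0.87, [335.1, 42.5, 53.7, 19.1])]
delta mm [28.6 12.5  1.3] turn -0.17 yaw 95.83 t 2.75
```

Call:
{"method": "jog_arm", "body": {"delta_pos": [[0.029,0.0115,0.02],[0.029,0.0115,0.06],[0.029,0.0115,0.1],[0.029,0.0115,0.1],[0.029,0.0115,0.1],[0.029,0.0115,0.1]], "turn": [-0.5,-0.5,-0.5,-0.5,-0.5,-0.5], "hand": 60}}

```text
clock: 3.5
position: [0.4332, 0.0661, 0.1033]
orientation: [0.666, 0.746, 0.001, 0.001]
force: [-0.3, -1.2, 0.4]
width: 0.0513
grip_force: 0.0
```

```bash
cat > c.py <<'E'
from h import *
s=env.get_state();p=env.read_camera('wrist');save(p,'w3')
r=env.regions_of(p,'tube')[0];m=r['mask']
pts=[]
for y in range(0,240,5):
    x=np.where(m[y])[0]
    if 10<len(x)<50: pts.append([x.mean(),y,len(x)])
pts=np.array(pts);print(pts[::6].round(1).tolist())
w=px2w(p,pts[:,:2],.027,s);d=np.polyfit(w[:,1],w[:,0],1)
print('yaw',np.degrees(np.arctan2(1,d[0])),'x at y=.065',np.polyval(d,.065),s['position'])
for l in ['collar','ring_face','connector']: print(l,[(q['score'],np.round(q['extent'])) for q in env.regions_of(p,l)])
u=np.array([np.cos(np.radians(96)),np.sin(np.radians(96)),0]);o=np.array([.4361,.0327,.024])
print([ (x,np.round(w2px(p,o+u*x,s)[0]).tolist()) for x in (-.06,.0,.033,.1,.144,.188)])
go(.4325,.0655,.02,96.3)
E
python3 c.py
```

```text
[[315.5, 70.0, 26.0], [316.0, 100.0, 25.0], [316.5, 130.0, 26.0], [316.5, 160.0, 24.0], [317.0, 190.0, 25.0], [317.5, 220.0, 22.0]]
yaw 96.75933780050265 x at y=.065 0.43103272399938114 [0.43317254 0.06609936 0.10325564]
collar [(0.9, array([322., 249.,  66., 368.]))]
ring_face [(0.67, array([317.,  58.,  76.,  26.]))]
connector [(0.81, array([162.,  19.,  79.,  36.])), (0.66, array([514., 390., 134., 180.])), (0.62, array([317.,  38.,  96.,  73.]))]
[(-0.06, [319.0, 355.0]), (0.0, [320.0, 285.0]), (0.033, [320.0, 242.0]), (0.1, [321.0, 144.0]), (0.144, [321.0, 69.0]), (0.188, [322.0, -14.0])]
delta mm [-1.1 -0.  81.8] turn 0.2 yaw 96.5 t 3.75
```

Call:
{"method": "jog_arm", "body": {"delta_pos": [[0,-0.0015,0.03],[0,-0.0015,0.06],[0,-0.0015,0.08],[0,-0.0015,0.083],[0,-0.0015,0.083],[0,-0.0015,0.083]], "turn": [0,0,0,0,0,0]}}

```text
clock: 4.5
position: [0.4313, 0.0664, 0.0194]
orientation: [0.666, 0.746, 0.0, 0.001]
force: [0.3, -0.7, 0.6]
width: 0.0511
grip_force: 0.0
```

Call:
{"method": "jog_arm", "body": {"delta_pos": [[0,0,0],[0,0,0],[0,0,0],[0,0,0],[0,0,0],[0,0,0]], "turn": [0,0,0,0,0,0], "hand": 0}}

```text
clock: 5.25
position: [0.4304, 0.0665, 0.0182]
orientation: [0.666, 0.746, -0.0, -0.0]
force: [-0.8, -0.6, 0.7]
width: -0.0002
grip_force: 0.0
```

Run:
```python
from h import *
p=env.read_camera('wrist');q=env.read_camera('side')
a=np.array(p['pixels']);b=np.array(q['pixels'])[150:390,200:520]
b=cv2.resize(b,(640,480))
cv2.imwrite('pics/c1.png',cv2.resize(np.hstack([a,b])[:,:,::-1],(800,300),interpolation=cv2.INTER_AREA))
print(env.get_state())
```

```text
{'clock': 5.35, 'joint_positions': array([-1.48779388e-01, -3.66560996e-01, -6.88082774e-01,  1.24927275e+00,
       -1.35308020e-04,  1.30855252e+00]), 'qd': array([-0.00052398,  0.00061535, -0.00099587,  0.00049204,  0.00015144,
       -0.00010185]), 'tau': array([-1.93568943e-03, -3.08354223e+01,  4.90783203e+01,  1.53740890e-03,
       -8.16879710e-04,  5.14182557e-05]), 'position': array([0.43042929, 0.06648775, 0.01821451]), 'orientation': array([ 6.65874942e-01,  7.46063373e-01, -5.61012003e-05,  3.78223500e-05]), 'force': array([ 0.16193985,  0.06078242, -0.15122123]), 'ft_torque': array([ 0.0053401 ,  0.01348144, -0.00214553]), 'grip_force': 0.0, 'width': 0.00024400648781950472}
```

View pics/c1.png

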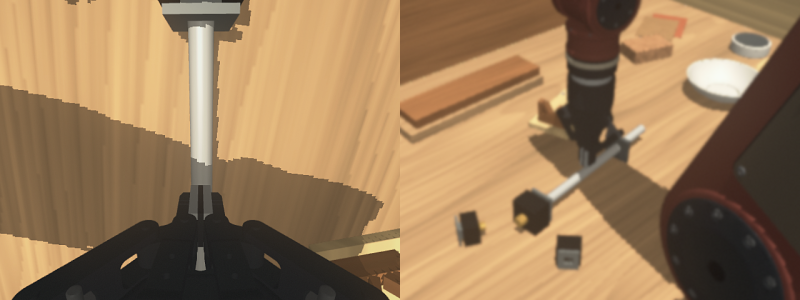

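Run:
```python
from h import *
s=env.get_state();p=env.read_camera('wrist');t=s['position'];print(s['width'])
print(w2px(p,[t,t-[0,0,.014],t+[0,0,.005],t+[0,0,.03]],s).round())
a=np.array(p['pixels'])[190:470,220:420];a=cv2.resize(a,(480,600),interpolation=2)
q=env.read_camera('side');c=w2px(q,[t])[0].round().astype(int);print(c)
b=np.array(q['pixels'])[c[1]-50:c[1]+50,c[0]-27:c[0]+26];b=cv2.resize(b,(318,600),interpolation=2)
cv2.imwrite('pics/c2.png',np.hstack([a,b])[:,:,::-1])
```

```text
0.00024400648781950472
[[321. 292.]
 [321. 280.]
 [321. 296.]
 [321. 324.]]
[349 289]
```

View pics/c2.png

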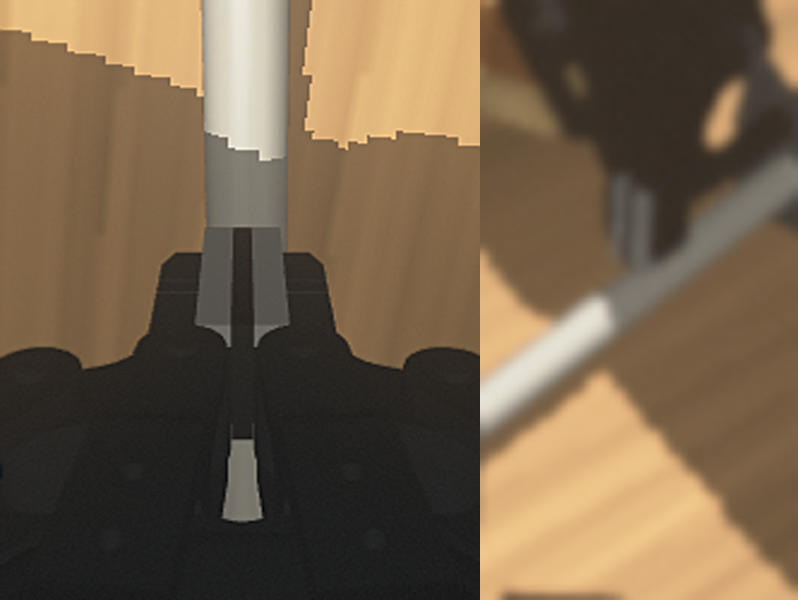

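Run:
```python
from h import *
s=env.get_state();p=env.read_camera('wrist');M=R.from_quat(s['orientation']).as_matrix();t=s['position']
for h in (.014,0,-.014,-.03):
  print('tool z',h,w2px(p,[t+M@[.011,y,h] for y in (-.008,0,.008)],s).round(1).tolist())
u=np.array([np.cos(np.radians(96.3)),np.sin(np.radians(96.3)),0]);v=np.array([u[1],-u[0],0]);o=np.array([.436,.0327,0])
for z in (.012,.024,.036):
  print('tube z',z,w2px(p,[o+u*.08+v*y+[0,0,z] for y in (-.008,.008)]+[o+u*.144+v*y+[0,0,z+.024] for y in (-.02,.02)],s).round(1).tolist())
print([(q['score'],q['extent']) for q in env.regions_of(p,'ring_face')])
g=cv2.cvtColor(np.array(p['pixels']),cv2.COLOR_RGB2GRAY)
for r in (60,100,150,190,230): print(r,g[r,290:350:2])
```

```text
tool z 0.014 [[305.7, 260.7], [321.1, 260.7], [336.4, 260.7]]
tool z 0 [[304.5, 271.1], [321.1, 271.1], [337.6, 271.1]]
tool z -0.014 [[303.2, 283.2], [321.1, 283.2], [338.9, 283.2]]
tool z -0.03 [[301.3, 299.7], [321.1, 299.7], [340.8, 299.7]]
tube z 0.012 [[308.3, 197.5], [342.3, 197.6], [271.0, 33.0], [383.5, 33.4]]
tube z 0.024 [[307.3, 202.8], [343.8, 202.9], [266.2, 24.4], [389.5, 24.8]]
tube z 0.036 [[306.3, 208.9], [345.5, 209.1], [260.4, 13.9], [396.8, 14.5]]
[(0.83, [322.3, 24.9, 127.6, 45.2])]
60 [102 108 108 108 107 104 162 183 197 204 210 213 224 235 237 238 236 226
 215 212 206 195 183 168 149 128  97 107 108 110]
100 [176 183 188 191 191 192 146 179 194 205 211 213 221 234 238 237 236 227
 215 212 208 199 183 171 151 128 115 117 118 117]
150 [192 192 192 191 191 195 199 164 189 203 209 213 219 227 235 235 234 226
 215 212 209 196 183 168 149 118 122 117 118 118]
190 [191 190 191 192 192 191 194 148 184 199 206 212 215 224 232 232 229 220
 214 211 208 194 180 164 144 107 119 118 118 114]
230 [111 113 109 201 199 200 196 148 169 192 203 210 212 219 226 226 224 217
 213 210 206 193 177 160 138 110 116 113 114 102]
```

The wrist view shows the shut fingertips at row 296, stopping short of the tube. They should appear at row 261 if they stood 14 mm ahead of the TCP. The real tips look about 40 mm higher than that, so the fingers closed above the tube without touching it. I'll open, go lower in small steps and check the force and the picture.

Call:
{"method": "jog_arm", "body": {"delta_pos": [[0,0,-0.01],[0,0,-0.01],[0,0,-0.01],[0,0,0],[0,0,0.01],[0,0,0.02],[0,0,0.02]], "turn": [0,0,0,0,0,0,0], "hand": 60}}

```text
clock: 6.42
position: [0.4294, 0.0666, -0.0031]
orientation: [0.666, 0.746, -0.001, -0.001]
force: [0.8, -0.1, -1.0]
width: 0.0516
grip_force: 0.0
```

Run:
```python
from h import *
s=env.get_state();p=env.read_camera('wrist');q=env.read_camera('side');M=R.from_quat(s['orientation']).as_matrix();t=s['position']
print(t,s['width'],s['force'])
a=np.array(p['pixels'])[150:450,160:480]; a=cv2.resize(a,(480,450))
b=np.array(q['pixels'])[240:330,310:374]; b=cv2.resize(b,(320,450),interpolation=2)
cv2.imwrite('pics/c3.png',np.hstack([a,b])[:,:,::-1])
for h in (.014,-.014,-.03): print(h,w2px(p,[t+M@[.011,y,h] for y in (-.0255,.0255)],s).round().tolist(), w2px(q,[t+M@[0,y,h] for y in (-.0255,.0255)]).round().tolist())
```

```text
[ 0.42942674  0.06663987 -0.00306276] 0.051583900383166154 [ 0.78671302 -0.10455834 -0.95958976]
0.014 [[272.0, 261.0], [370.0, 261.0]] [[358.0, 307.0], [340.0, 296.0]]
-0.014 [[264.0, 283.0], [378.0, 283.0]] [[359.0, 297.0], [340.0, 287.0]]
-0.03 [[258.0, 300.0], [384.0, 300.0]] [[359.0, 291.0], [340.0, 281.0]]
```

View pics/c3.png

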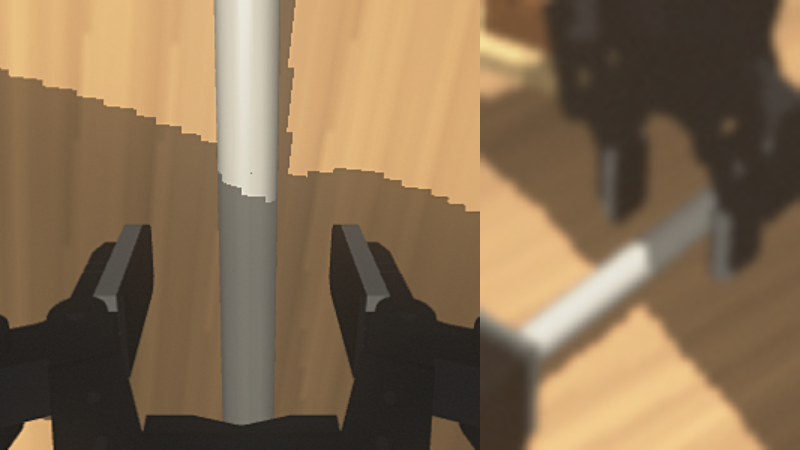

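The tips now straddle the tube, at crop (152,225) and (330,225), and the tube runs between them at column 248. The state's TCP is about 28 mm ahead of where the fingers really are, and I'll allow for that from here on.

Call:
{"method": "jog_arm", "body": {"delta_pos": [[0,0.001,0.004],[0,0.0015,0.008],[0,0.0015,0.008]], "turn": [0,0,0]}}

```text
clock: 6.9
position: [0.4317, 0.0667, -0.0101]
orientation: [0.666, 0.746, -0.0, -0.0]
force: [-0.1, -0.6, 0.4]
width: 0.0515
grip_force: 0.0
```

Call:
{"method": "jog_arm", "body": {"delta_pos": [[0,0,0],[0,0,0],[0,0,0],[0,0,0],[0,0,0]], "turn": [0,0,0,0,0], "hand": 0}}

```text
clock: 7.52
position: [0.432, 0.0666, -0.0095]
orientation: [0.666, 0.746, -0.0, 0.0]
force: [-2.6, -0.2, 5.1]
width: 0.0137
grip_force: 58.5
```

Call:
{"method": "jog_arm", "body": {"delta_pos": [[0,0,-0.01],[0,0,-0.03],[0,0,-0.06],[0,0,-0.085],[0,0,-0.085],[0,0,-0.085]], "turn": [0,0,0,0,0,0]}}

```text
clock: 8.28
position: [0.4314, 0.0667, 0.0741]
orientation: [0.666, 0.746, -0.0, -0.0]
force: [-0.7, -0.6, -4.3]
width: 0.0139
grip_force: 58.8
```

Run:
```python
from h import *
go(.6066,-.0466,.075,107.8)
s=env.get_state();print(s['width'],s['force'],s['ft_torque'])
p=env.read_camera('top')
r=[q for q in env.regions_of(p,'cradle')][0];m=r['mask']
rect=cv2.minAreaRect(np.argwhere(m)[:,::-1].astype(np.float32));print(rect)
b=cv2.boxPoints(rect);w=px2w(p,b,.012);print(w.round(4).tolist(),w.mean(0))
for i in range(4):
  d=w[i]-w[i-1];print(np.linalg.norm(d),np.degrees(np.arctan2(d[1],d[0])))
# dark block pixels in the cradle
im=np.array(p['pixels']).astype(int);k=m&(im.sum(2)<270)
n,l,st,c=cv2.connectedComponentsWithStats(k.astype(np.uint8));
for i in range(1,n):
  if st[i,4]>15: print(st[i,4],c[i],px2w(p,c[i],.05))
```

```text
delta mm [-132.5  161.3   -1.1] turn -11.3 yaw 96.5 t 8.28
0.013931737164524064 [-0.69321436 -0.58682822 -4.29754674] [-0.1165484   0.00573524  0.03432875]
((372.31317138671875, 215.90216064453125), (34.36127853393555, 75.10565185546875), 72.6459732055664)
[[0.6308, 0.033, 0.012], [0.6935, -0.1562, 0.012], [0.6066, -0.184, 0.012], [0.5445, 0.0046, 0.012]] [ 0.61885191 -0.07563798  0.012     ]
0.09086577368510412 18.19110485797497
0.19930038679634943 -71.68415734376902
0.09119396153248294 -162.22601437277024
0.198636048256167 108.2222923290015
182 [400.68131868 206.21978022] [[ 0.64157506 -0.14635292  0.05      ]]
178 [389.19662921 209.84831461] [[ 0.63168207 -0.11671838  0.05      ]]
469 [347.9466951  229.07462687] [[ 0.58034301 -0.01096215  0.05      ]]
```

Call:
{"method": "jog_arm", "body": {"delta_pos": [[-0.02,0.025,-0.005],[-0.045,0.055,-0.005],[-0.07,0.088,-0.005],[-0.095,0.12,-0.005],[-0.118,0.15,-0.005],[-0.1286,0.1627,-0.005],[-0.1286,0.1627,-0.005],[-0.1286,0.1627,-0.005]], "turn": [-2,-4,-6,-8,-10,-11.7,-11.7,-11.7]}}

```text
clock: 9.38
position: [0.6071, -0.0421, 0.0793]
orientation: [0.586, 0.81, -0.0, -0.001]
force: [-0.3, 0.0, -4.2]
width: 0.0139
grip_force: 59.2
```

Run:
```python
from h import *
go(.6076,-.0427,.0165,108.2)
s=env.get_state();p=env.read_camera('top');w=env.read_camera('wrist');d=env.read_camera('side')
print(s['position'],s['width'],s['grip_force'])
zt=s['position'][2]+.0335;print('axis z',zt)
o=np.array([.6182,-.075,0]);u=np.array([np.cos(np.radians(108.2)),np.sin(np.radians(108.2)),0])
for n,q,st in (('top',p,None),('wrist',w,s),('side',d,None)):
  print(n,{x:w2px(q,o+u*x+[0,0,zt],st)[0].round(1).tolist() for x in (-.14,-.06,.144,.188,.201)})
a=np.array(p['pixels'])[170:260,310:430];a=cv2.resize(a,(480,360),interpolation=2)
b=np.array(d['pixels'])[150:270,270:376];b=cv2.resize(b,(318,360),interpolation=2)
cv2.imwrite('pics/c4.png',np.hstack([a,b])[:,:,::-1])
for l in ('connector','ring_face','tube'): print(l,[(r['score'],np.round(r['extent'])) for r in env.regions_of(w,l)])
```

```text
delta mm [-0.8  0.4 62.8] turn -0.01 yaw 108.19 t 9.38
[ 0.6071024  -0.04206315  0.07933042] 0.013857990253788716 59.22290325164795
axis z 0.11283042202392124
top {-0.14: [428.1, 195.9], -0.06: [397.5, 205.4], 0.144: [318.8, 229.8], 0.188: [301.8, 235.1], 0.201: [296.8, 236.7]}
wrist {-0.14: [321.8, 596.0], -0.06: [321.9, 496.0], 0.144: [322.2, 23.5], 0.188: [322.2, -148.9], 0.201: [322.3, -206.1]}
side {-0.14: [362.2, 178.7], -0.06: [348.9, 189.9], 0.144: [307.6, 224.8], 0.188: [297.0, 233.7], 0.201: [293.7, 236.5]}
connector [(0.85, array([322.,  20., 150.,  39.]))]
ring_face [(0.66, array([325.,  20., 152.,  40.]))]
tube [(0.55, array([323., 222.,  50., 419.])), (0.35, array([325.,  21., 152.,  43.]))]
```

View pics/c4.png

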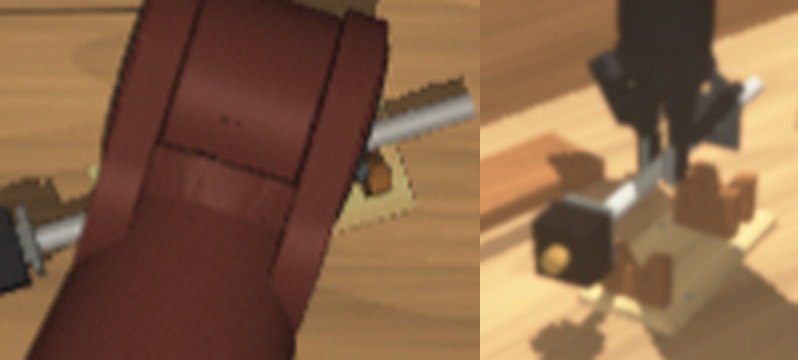

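The tube end at px (428,195) and the ring face at px (319,229) are both within about a pixel of where a correctly placed tube should appear. Lowering.

Call:
{"method": "jog_arm", "body": {"delta_pos": [[-0.0005,0,0.012],[-0.0005,0,0.025],[-0.0005,0,0.038],[-0.0005,0,0.048],[-0.0005,0,0.054],[-0.0005,0,0.058],[-0.0005,0,0.061],[-0.0005,0,0.061]], "turn": [0,0,0,0,0,0,0,0]}}

```text
clock: 10.68
position: [0.608, -0.0435, 0.02]
orientation: [0.586, 0.81, -0.0, 0.0]
force: [-5.9, 0.3, 0.8]
width: 0.0138
grip_force: 59.9
```

Run:
```python
from h import *
go(.6076,-.0427,.0165,108.2)
s=env.get_state();print(s['force'],s['ft_torque'],s['position'],s['width'])
```

```text
delta mm [ 0.9 -0.2  3.5] turn 0.0 yaw 108.2 t 10.68
[-5.85410569  0.25513797  0.84742149] [-0.28753652  1.03660531  0.04901755] [ 0.60803459 -0.04346414  0.01995136] 0.01384548603359299
```

Call:
{"method": "jog_arm", "body": {"delta_pos": [[0,0,0],[0,0,0],[0,0,0],[0,0,0]], "turn": [0,0,0,0], "hand": 50}}

```text
clock: 11.18
position: [0.6085, -0.0432, 0.0194]
orientation: [0.586, 0.81, 0.0, 0.0]
force: [-0.3, -0.0, 0.2]
width: 0.0427
grip_force: 0.0
```

Call:
{"method": "jog_arm", "body": {"delta_pos": [[0,0,-0.02],[0,0,-0.05],[0,0,-0.09],[0,0,-0.13],[0,0,-0.15],[0,0,-0.15],[0,0,-0.15]], "turn": [0,0,0,0,0,0,0]}}

```text
clock: 12.05
position: [0.6076, -0.0429, 0.1675]
orientation: [0.586, 0.81, -0.0, -0.001]
force: [1.2, 0.1, -0.2]
width: 0.0422
grip_force: 0.0
```

```bash
cat > e.py <<'E'
from h import *
s=env.get_state();w=env.read_camera('wrist');d=env.read_camera('side');p=env.read_camera('top')
o=np.array([.6182,-.075,0]);u=np.array([np.cos(np.radians(108.2)),np.sin(np.radians(108.2)),0])
for n,q,st in (('wrist',w,s),('side',d,None),('top',p,None)):
  print(n,{x:w2px(q,o+u*x+[0,0,.05],st)[0].round(1).tolist() for x in (-.14,-.06,.144,.188,.201)})
a=cv2.resize(np.array(w['pixels']),(480,360))
b=np.array(d['pixels'])[150:270,270:376];b=cv2.resize(b,(318,360),interpolation=2)
cv2.imwrite('pics/c5.png',np.hstack([a,b])[:,:,::-1])
for l in ('connector','ring_face','tube'): print(l,[(round(r['score'],2),np.round(r['extent'])) for r in env.regions_of(w,l)])
m=env.regions_of(w,'tube')[0]['mask'];pts=[]
for y in range(0,480,5):
    x=np.where(m[y])[0]
    if 10<len(x)<30: pts.append([x.mean(),y])
pts=np.array(pts);X=px2w(w,pts,.053,s);f=np.polyfit(X[:,1],X[:,0],1)
print('yaw',np.degrees(np.arctan2(1,f[0])),'lateral err at x=0,.15:',[np.dot((np.array([np.polyval(f,(o+u*x)[1]),(o+u*x)[1],0])-o-u*x),[u[1],-u[0],0]).round(4) for x in (0,.15)])
print(s['position'])
E
python3 e.py
```

```text
wrist {-0.14: [321.5, 403.2], -0.06: [321.6, 329.9], 0.144: [321.7, 77.4], 0.188: [321.7, 7.0], 0.201: [321.7, -15.0]}
side {-0.14: [361.0, 199.1], -0.06: [348.0, 211.1], 0.144: [307.9, 247.9], 0.188: [297.7, 257.4], 0.201: [294.5, 260.3]}
top {-0.14: [424.5, 198.8], -0.06: [395.1, 207.9], 0.144: [319.6, 231.4], 0.188: [303.3, 236.5], 0.201: [298.5, 238.0]}
connector [(0.69, array([317.,  41.,  81.,  82.]))]
ring_face [(0.8, array([319.,  72.,  65.,  18.]))]
tube [(0.8, array([316., 243.,  63., 333.]))]
yaw 108.11599659262876 lateral err at x=0,.15: [np.float64(-0.0025), np.float64(-0.0023)]
[ 0.60762511 -0.04293692  0.16753866]
```

View pics/c5.png

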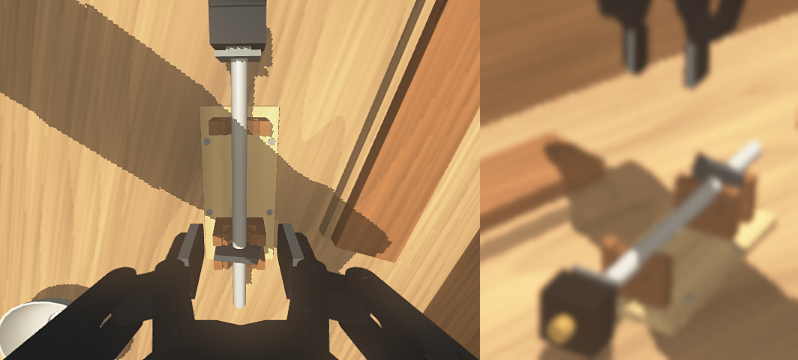

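The tube is in the notches. The collar at crop (238,252) sits between the close-set blocks, and the side view agrees with the seated height. Next I turn 90° over the connector.

Call:
{"method": "jog_arm", "body": {"delta_pos": [[0.015,0,0],[0.03,0,0],[0.045,0,0],[0.06,-0.001,0],[0.075,-0.001,0],[0.09,-0.002,0],[0.105,-0.002,0],[0.12,-0.002,0],[0.13,-0.0024,0.01],[0.1323,-0.0024,0.02]], "turn": [-10,-20,-30,-40,-50,-60,-70,-80,-90,-90], "hand": 72}}

```text
clock: 13.65
position: [0.5646, 0.0822, 0.1488]
orientation: [-0.158, 0.987, -0.0, 0.0]
force: [-0.8, -0.3, 0.3]
width: 0.0613
grip_force: 0.0
```

Call:
{"method": "jog_arm", "body": {"delta_pos": [[0,0,0.02],[0,0,0.035],[0,0,0.035],[0,0,0.035]], "turn": [0,0,0,0]}}

```text
clock: 14.15
position: [0.5649, 0.0816, 0.1145]
orientation: [-0.158, 0.987, -0.0, 0.0]
force: [0.2, 0.6, 1.1]
width: 0.0616
grip_force: 0.0
```

```bash
cat > f.py <<'E'
from h import *
import sys
s=env.get_state();w=env.read_camera('wrist');d=env.read_camera('side');t=s['position'];M=R.from_quat(s['orientation']).as_matrix()
print(t,s['width'],s['force'],s['joint_positions'].round(2))
o=np.array([.616,-.0757,0]);u=np.array([np.cos(np.radians(108.2)),np.sin(np.radians(108.2)),0])
for x in (.144,.149,.154,.188): print(x,'axis',w2px(w,o+u*x+[0,0,.05],s)[0].round(1),'top',w2px(w,o+u*x+[0,0,.074],s)[0].round(1))
hw=s['width']/2
for h in (.014,-.02): print('tips',h,w2px(w,[t+M@[0,y,h] for y in (-hw,hw)],s).round().tolist())
a=cv2.resize(np.array(w['pixels']),(480,360),interpolation=3)
c=w2px(d,t)[0].astype(int);b=np.array(d['pixels'])[c[1]-60:c[1]+60,c[0]-53:c[0]+53];print('side origin',c-[53,60]);b=cv2.resize(b,(318,360),interpolation=2)
cv2.imwrite('pics/%s.png'%sys.argv[1],np.hstack([a,b])[:,:,::-1])
for l in ('connector','ring_face'): print(l,[(round(r['score'],2),np.round(r['extent'])) for r in env.regions_of(w,l)])
E
python3 f.py c6
```

```text
[0.56491462 0.08156684 0.11451462] 0.06160758836219593 [0.18299368 0.58327174 1.14258242] [-0.09  0.02 -0.17  1.38 -0.   -0.4 ]
0.144 axis [289.7 250.1] top [286.5 263.3]
0.149 axis [297.3 250.1] top [294.8 263.3]
0.154 axis [304.8 250.1] top [303.1 263.3]
0.188 axis [356.2 250. ] top [359.9 263.2]
tips 0.014 [[264.0, 283.0], [380.0, 283.0]]
tips -0.02 [[253.0, 314.0], [392.0, 314.0]]
side origin [250 168]
connector [(0.83, array([329., 252.,  93.,  93.])), (0.6, array([620., 185.,  38.,  67.])), (0.38, array([120., 236., 236., 126.]))]
ring_face [(0.86, array([295., 251.,  20.,  77.]))]
```

View pics/c6.png

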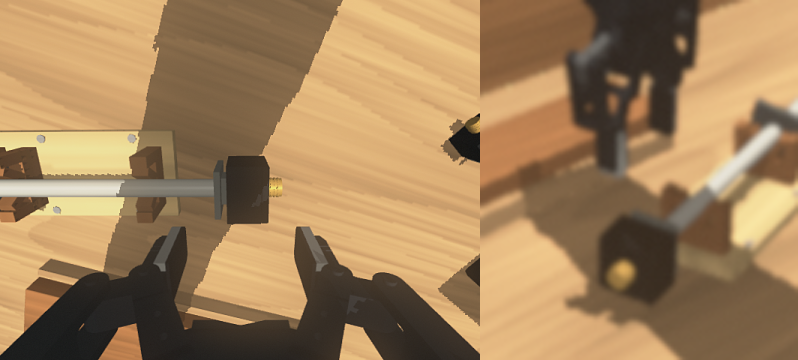

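Call:
{"method": "jog_arm", "body": {"delta_pos": [[0,0,0.03],[0,0,0.055],[0,0,0.068],[0,0,0.071],[0,0,0.071],[0,0,0.071]], "turn": [0,0,0,0,0,0]}}

```text
clock: 15.1
position: [0.5655, 0.0817, 0.0443]
orientation: [-0.158, 0.987, -0.0, 0.001]
force: [0.7, -0.5, 0.2]
width: 0.0612
grip_force: 0.0
```

```bash
sed -i 's/c=w2px(d,t)\[0\].astype(int)/c=w2px(d,t+[0,0,.03])[0].astype(int)/; s/-60:c\[1\]+60/-30:c[1]+30/; s/-53:c\[0\]+53/-26:c[0]+27/;s/\[53,60\]/[26,30]/' f.py; python3 f.py c7
```

```text
[0.56546669 0.0817475  0.04433174] 0.061216739287458605 [ 0.73676182 -0.49865709  0.21174367] [-0.09  0.05 -0.26  1.26 -0.   -0.4 ]
0.144 axis [277.8 297.4] top [271.4 323.5]
0.149 axis [288.3 297.4] top [283.4 323.6]
0.154 axis [298.7 297.4] top [295.4 323.6]
0.188 axis [369.8 297.4] top [377.1 323.6]
tips 0.014 [[265.0, 283.0], [380.0, 283.0]]
tips -0.02 [[253.0, 314.0], [392.0, 314.0]]
side origin [277 213]
connector [(0.71, array([334., 304., 133., 137.]))]
ring_face [(0.79, array([283., 303.,  27., 116.]))]
```

View pics/c7.png

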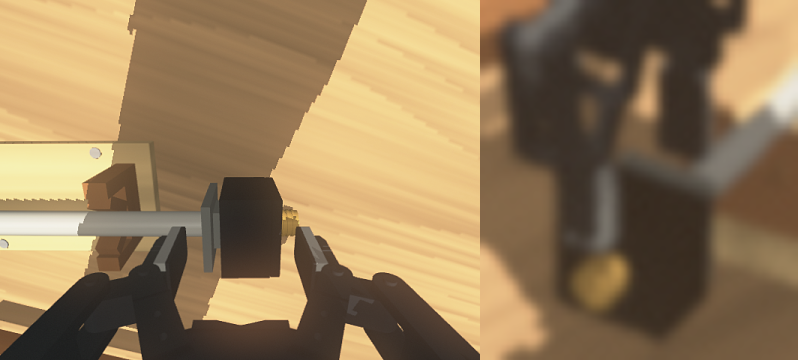

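The fingertips straddle the ring and body and stop just above the stub, at crop (600,248). I'll raise 2 mm to allow for the swing and then pinch.

Call:
{"method": "jog_arm", "body": {"delta_pos": [[0,0.0005,-0.002],[0,0.0005,-0.002],[0,0.0005,-0.002],[0,0.0005,-0.002],[0,0.0005,-0.002],[0,0.0005,-0.002],[0,0.0005,-0.002]], "turn": [0,0,0,0,0,0,0], "hand": 0}}

```text
clock: 16.18
position: [0.5646, 0.0823, 0.0452]
orientation: [-0.158, 0.987, -0.0, 0.0]
force: [-0.1, 3.3, 1.8]
width: 0.0359
grip_force: 62.1
```

```bash
python3 f.py c8; python3 -c "
from h import *
s=env.get_state();print(s['force'],s['ft_torque'],s['width'],s['grip_force'])"
```

```text
[0.56457081 0.08227141 0.045242  ] 0.03588211821741404 [-0.13756449  3.26049251  1.78565661] [-0.08  0.05 -0.26  1.26 -0.   -0.4 ]
0.144 axis [276.5 297.8] top [269.9 323.8]
0.149 axis [286.8 297.8] top [281.8 323.8]
0.154 axis [297.2 297.8] top [293.7 323.8]
0.188 axis [367.9 297.8] top [374.9 323.8]
tips 0.014 [[288.0, 283.0], [356.0, 283.0]]
tips -0.02 [[282.0, 314.0], [363.0, 314.0]]
side origin [277 213]
connector [(0.96, array([331., 302., 118., 134.]))]
ring_face [(0.84, array([284., 302.,  17., 116.]))]
[-1.99224267  2.17800363  2.343945  ] [0.50188826 0.10691274 0.024101  ] 0.03587411390517727 62.090052142739296
```

View pics/c8.png

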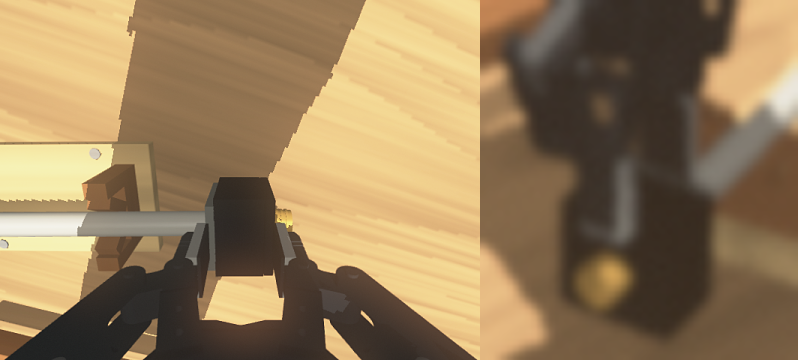

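The ring is pressed: the width has the same small negative offset as on the tube. I'll pull along the tube axis and watch the force.

Call:
{"method": "jog_arm", "body": {"delta_pos": [[0,0.002,0],[0,0.004,0],[0,0.007,0],[0,0.01,0],[0,0.013,0]], "turn": [0,0,0,0,0]}}

```text
clock: 17.0
position: [0.5604, 0.0948, 0.0452]
orientation: [-0.158, 0.987, -0.0, -0.0]
force: [0.0, -1.3, 0.1]
width: 0.0357
grip_force: 61.7
```

Call:
{"method": "jog_arm", "body": {"delta_pos": [[0,0.006,0],[0,0.013,0],[0,0.02,0],[0,0.027,0],[0,0.034,0],[0,0.041,0],[0,0.049,0],[0,0.057,0],[0,0.065,0],[0,0.065,0]], "turn": [0,0,0,0,0,0,0,0,0,0]}}

```text
clock: 18.25
position: [0.54, 0.1569, 0.0452]
orientation: [-0.159, 0.987, -0.0, -0.0]
force: [0.7, -0.7, -1.2]
width: 0.0356
grip_force: 61.4
```

Run:
```python
from h import *
s=env.get_state();print(s['force'],s['width'],s['position'])
w=env.read_camera('wrist');p=env.read_camera('top');d=env.read_camera('side')
print(w2px(p,[.6182,-.075,.05])[0])
a=np.array(p['pixels'])[170:260,270:450];a=cv2.resize(a,(400,200),interpolation=2)
b=np.array(d['pixels'])[170:280,260:390];b=cv2.resize(b,(400,338),interpolation=2)
c=cv2.resize(np.array(w['pixels']),(400,300),interpolation=3)
a=np.vstack([a,np.zeros((38+100,400,3),np.uint8)]);
cv2.imwrite('pics/c9.png',np.hstack([c,b[:300]])[:,:,::-1])
o=np.array([.616,-.0757,.05]);u=np.array([np.cos(np.radians(108.2)),np.sin(np.radians(108.2)),0])
print({x:(w2px(d,o+u*x)[0].round(1)-[260,170]).tolist() for x in (-.14,-.06,.18)},'x400/130;',{x:w2px(w,o+u*x,s)[0].round(1).tolist() for x in (.1,.18)})
# bowl
go(.442,-.374,.2,198.2)
```

```text
[ 0.67010547 -0.65128208 -1.20693838] 0.0355935584921792 [0.5399824  0.15691784 0.04523596]
[372.9886002 214.799802 ]
{-0.14: [101.69999999999999, 29.30000000000001], -0.06: [88.69999999999999, 41.30000000000001], 0.18: [40.39999999999998, 85.9]} x400/130; {0.1: [26.5, 296.9], 0.18: [188.4, 297.6]}
delta mm [ 259.  -473.1 -154.7] turn 0.0 yaw -161.8 t 18.4
```

View pics/c9.png

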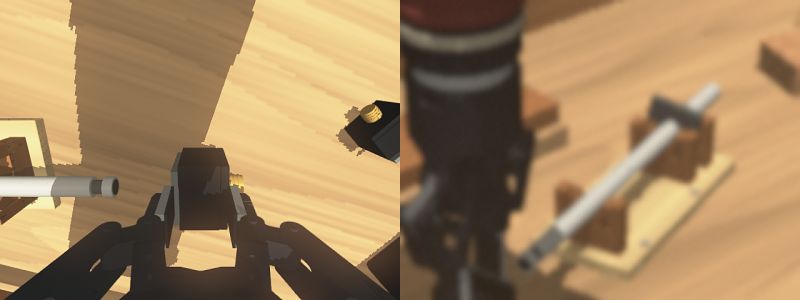

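The connector is clear of the tube end (wrist view (118,187)), and the tube is still in the cradle with its collar in the gap. Next I lift and carry the connector to the bowl.

Call:
{"method": "jog_arm", "body": {"delta_pos": [[0,0,-0.02],[0,0,-0.05],[0,0,-0.09],[0,0,-0.13],[0,0,-0.155],[0,0,-0.155]], "turn": [0,0,0,0,0,0]}}

```text
clock: 19.15
position: [0.5417, 0.1563, 0.2036]
orientation: [-0.158, 0.987, -0.0, 0.003]
force: [0.4, -0.7, -1.7]
width: 0.0357
grip_force: 61.4
```

Call:
{"method": "jog_arm", "body": {"delta_pos": [[0.01,-0.02,0],[0.03,-0.055,0],[0.05,-0.092,0],[0.072,-0.132,0],[0.093,-0.172,0],[0.115,-0.212,0],[0.136,-0.252,0],[0.158,-0.292,0],[0.179,-0.332,0],[0.201,-0.372,0]], "turn": [0,0,0,0,0,0,0,0,0,0]}}

```text
clock: 20.4
position: [0.4646, -0.261, 0.1992]
orientation: [-0.158, 0.987, 0.0, -0.0]
force: [1.7, 0.2, -1.8]
width: 0.0355
grip_force: 61.5
```

Call:
{"method": "jog_arm", "body": {"delta_pos": [[0.022,-0.04,0],[0.042,-0.08,0],[0.055,-0.1,0],[0.0587,-0.1079,0],[0.0587,-0.1079,0],[0.0587,-0.1079,0]], "turn": [0,0,0,0,0,0]}}

```text
clock: 21.15
position: [0.4439, -0.3795, 0.2004]
orientation: [-0.159, 0.987, 0.0, 0.0]
force: [0.1, 0.1, -1.8]
width: 0.0359
grip_force: 61.4
```

```bash
cat > g.py <<'E'
from h import *
go(.443,-.380,.03,198.2)
s=env.get_state();print(s['force'],s['width'],s['joint_positions'].round(2))
for c in ('top','wrist','side'):
  p=env.read_camera(c);st=s if c=='wrist' else None
  print(c,'bowl pred',w2px(p,[[.442,-.3745,.045]],st)[0].round())
  for l in ('bowl','connector','tube','cradle'):
    for r in env.regions_of(p,l):
      if r['score']>.4:
        e=r['extent'];print(' ',l,round(r['score'],2),np.round(e),px2w(p,e[:2],dict(bowl=.045,connector=.03,tube=.05,cradle=.02)[l],st)[0].round(3))
E
python3 g.py
```

```text
delta mm [  1.   -0.3 170.4] turn 0.08 yaw -161.72 t 21.15
[ 0.09459123  0.14575534 -1.83855089] 0.03594978377719635 [-0.93  0.05  0.02  1.54  0.   -1.25]
top bowl pred [487. 285.]
  bowl 0.75 [484. 286.  59.  64.] [ 0.439 -0.368  0.045]
  connector 0.73 [261. 327.  20.  18.] [0.322 0.211 0.03 ]
  connector 0.62 [230. 275.  21.  17.] [0.456 0.295 0.03 ]
  connector 0.55 [501. 280.  17.  13.] [ 0.453 -0.416  0.03 ]
  tube 0.68 [367. 216. 120.  37.] [ 0.614 -0.059  0.05 ]
  cradle 0.94 [373. 216.  79.  56.] [ 0.617 -0.077  0.02 ]
wrist bowl pred [328. 217.]
  bowl 0.71 [328. 200. 191. 165.] [ 0.427 -0.38   0.045]
  connector 0.57 [332. 304. 119. 132.] [ 0.53  -0.339  0.03 ]
  tube 0.66 [536. 445. 208.  20.] [ 0.617 -0.068  0.05 ]
  cradle 0.84 [523. 426. 187.  91.] [ 0.619 -0.066  0.02 ]
  cradle 0.59 [283. 400.  38.  51.] [ 0.671 -0.351  0.02 ]
side bowl pred [461. 211.]
  bowl 0.67 [122. 302. 126. 114.] [0.677 0.465 0.045]
  connector 0.92 [255. 332.  25.  29.] [0.445 0.299 0.03 ]
  connector 0.62 [334. 349.  22.  28.] [0.317 0.217 0.03 ]
  tube 0.6 [332. 227.  66.  60.] [ 0.606 -0.046  0.05 ]
  cradle 0.6 [342. 233.  62.  54.] [ 0.601 -0.078  0.02 ]
```

Call:
{"method": "jog_arm", "body": {"delta_pos": [[0,0,0.04],[0,0,0.08],[0,0,0.115],[0,0,0.14],[0,0,0.155],[0,0,0.163],[0,0,0.168],[0,0,0.168],[0,0,0.168]], "turn": [0,0,0,0,0,0,0,0,0]}}

```text
clock: 23.02
position: [0.4437, -0.3811, 0.0331]
orientation: [-0.158, 0.987, -0.001, 0.0]
force: [0.0, 0.2, -1.3]
width: 0.0358
grip_force: 61.4
```

Nothing is touching. I'll lower a few millimetres more, then release and retreat.

Call:
{"method": "jog_arm", "body": {"delta_pos": [[0,0,0.002],[0,0,0.004],[0,0,0.004]], "turn": [0,0,0]}}

```text
clock: 23.4
position: [0.4433, -0.3806, 0.0281]
orientation: [-0.158, 0.987, 0.0, -0.0]
force: [0.2, -0.2, -2.1]
width: 0.0361
grip_force: 61.4
```

Call:
{"method": "jog_arm", "body": {"delta_pos": [[0,0,0],[0,0,0],[0,0,0],[0,0,0]], "turn": [0,0,0,0], "hand": 65}}

```text
clock: 23.9
position: [0.4435, -0.3808, 0.0284]
orientation: [-0.158, 0.987, -0.0, 0.0]
force: [-0.8, 0.6, 0.9]
width: 0.0553
grip_force: 0.0
```

Call:
{"method": "jog_arm", "body": {"delta_pos": [[0,0,-0.015],[0,0,-0.04],[0,0,-0.08],[0,0,-0.13],[0,0,-0.18],[0,0,-0.2],[0,0,-0.2]], "turn": [0,0,0,0,0,0,0]}}

```text
clock: 24.78
position: [0.4441, -0.3815, 0.2311]
orientation: [-0.158, 0.987, -0.002, 0.001]
force: [-0.1, -0.4, -0.7]
width: 0.0555
grip_force: 0.0
```

```bash
python3 g.py
```

```text
delta mm [  0.8   2.6 201.1] turn 0.01 yaw -161.79 t 24.77
[-0.05294635 -0.44277184 -0.6846988 ] 0.05547841034867605 [-0.93  0.06  0.09  1.59 -0.   -1.25]
top bowl pred [487. 285.]
  bowl 0.79 [486. 287.  58.  66.] [ 0.436 -0.372  0.045]
  connector 0.8 [486. 285.  25.  24.] [ 0.441 -0.374  0.03 ]
  connector 0.61 [262. 327.  16.  20.] [0.324 0.208 0.03 ]
  connector 0.47 [231. 276.  20.  16.] [0.455 0.292 0.03 ]
  tube 0.62 [368. 216. 122.  36.] [ 0.614 -0.062  0.05 ]
wrist bowl pred [330. 210.]
  bowl 0.91 [328. 205. 177. 171.] [ 0.439 -0.378  0.045]
  connector 0.75 [326. 208.  61.  56.] [ 0.445 -0.378  0.03 ]
  tube 0.84 [548. 436. 184.  40.] [ 0.625 -0.032  0.05 ]
  cradle 0.62 [525. 411. 153.  84.] [ 0.62  -0.049  0.02 ]
side bowl pred [461. 211.]
  connector 0.93 [254. 333.  27.  28.] [0.446 0.302 0.03 ]
  connector 0.78 [335. 350.  22.  27.] [0.314 0.218 0.03 ]
  tube 0.75 [332. 226.  66.  61.] [ 0.608 -0.047  0.05 ]
  cradle 0.78 [339. 233.  62.  52.] [ 0.608 -0.074  0.02 ]
```

Three checks agree: the connector is in the middle of the bowl, the tube is in the cradle, and the arm is clear. Handing in.

```bash
python3 -c "
from bench import env
print(env.job_done())"
```

```text
the job is handed in; nothing more can be done
None
```

The tube is seated in the cradle with its collar in the gap. The connector was released, pulled straight off and put in the bowl, and the job was handed in at about 25 s; I viewed 12 pictures, 2 over the limit of 10.

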